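# Seat the keyed tube block in the block heater and latch it

## Task

Pick up the loose aluminium tube block by its black grip and set it into the well of the block heater the way round its key demands. The well has been shifted a little on its mounting, so feel for it gently, never leaning on the block with more than about 40 N, and shuffle it until it drops fully home with its top flush; only then slide the steel latch all the way across over it, and let go. Leave the other things on the bench where they are.

Things in the scene. Friction and masses are not known exactly. Their poses are not given: they have to be found in the camera images.
- tube_block: Loose aluminium block with four tube holes in its top, 0.22 to 0.37 kg: body 50 (x) x 76 (y) x 28 (z) mm. Origin: centre of its underside, z up. A square key runs the full 28 mm height on its -x face: it stands out 6 mm (to x = -31), is 10 mm wide and centred at y = +12 mm. Seated, this origin is 26 mm above the heater's and the x axes point alike; it fits no other way round.
- block_grip (a point): Middle of the black grip on the tube block, over the block's centre: 14 mm thick (x), 24 mm wide (y), 38 mm tall (28 to 66 mm above the block's underside; this point is at 50 mm). Pinch it across x. Axes as the block's.
- heater: Fixed white block heater on the bench, footprint x -78..78, y -88..128 mm, deck 50 mm high. Origin: on the bench under the nominal middle of its well, z up. A grey steel well plate (113 x 132 mm, top face 54 mm above the bench) is clamped on the deck and holds the pocket; it does not yield when pushed.
- well_nominal (a point): Nominal middle of the pocket's mouth, 54 mm above the heater's origin. The real pocket is parallel to the heater but its middle is off by up to 6 mm in x and up to 6 mm in y; NO reading shows this. Pocket 53 (x) x 79 (y) mm, 28 deep, flat floor, sharp edges: 1.5 mm clear each side. Keyway in its -x wall, 13 wide, 6.5 deep, centred at y = +12 mm from the pocket's middle.
- latch (a joint): Travel of the steel latch in m: 0 open, 0.030 fully across; friction 2.5 N, stays where left. Slides along the heater's -y. Bar 28 mm wide (x), from 57 to 62 mm above the bench; its tip is at heater y = +54 when open, +24 mm when across, over the edge of a seated block; a block over 3 mm proud stops it. Side guides 64 mm high at |x| = 14.5..21, y = 80..126 mm.
- latch_tab (a point): Middle of the latch's upright black tab, 10 mm thick (x), 18 mm long (y), 30 mm tall (62 to 92 mm above the bench; this point is at 78 mm). It can be pinched across x or pushed; moves with the latch; axes as the heater's.
- bottle: Bystander, leave it alone: the nearer white reagent bottle with a screw cap, 44 mm across and 85 tall, origin under its centre.
- marker: Bystander, leave it alone: a marker pen lying on the bench near the front edge, 17x135x16 mm, origin under its centre.
- kitchen_timer: Bystander, leave it alone: a small flat timer, 62x66x17 mm, origin under its centre.
- dish: Bystander, leave it alone: a closed petri dish, 62 mm across and 14 tall, origin under its centre.
- tubes: Bystander, leave it alone: a rack of microtubes, 58x118x30 mm, origin under its centre.

How it is judged:
On the way, in this order (a step that is already met when the one before it is completed fails the run):
1. the tube block is lifted clear of the bench (height (world z) of tube_block above 0.045 m), for 0.1 s.
2. the tube block sits fully home in the well while the latch is still open (z of tube_block in the frame of heater between 0.022 and 0.0285 m and x of tube_block in the frame of heater between -0.01 and 0.01 m and y of tube_block in the frame of heater between -0.01 and 0.01 m and angle between tube_block's own z axis and vertical below 0.05 rad and angle between the x axis of tube_block and the x axis of heater, either way round below 0.08 rad and value of joint latch below 0.01 m), for 0.2 s.
3. the latch is slid across over the seated block (z of tube_block in the frame of heater between 0.022 and 0.0285 m and x of tube_block in the frame of heater between -0.01 and 0.01 m and y of tube_block in the frame of heater between -0.01 and 0.01 m and angle between tube_block's own z axis and vertical below 0.05 rad and angle between the x axis of tube_block and the x axis of heater, either way round below 0.08 rad and value of joint latch above 0.026 m), for 0.2 s.
At the end, for the whole second after the job is handed in: The tube block rests in the well, its underside within 2.5 mm of the floor (origin 22 to 28.5 mm above the heater's), within 10 mm of the heater's origin in x and y, upright within 0.05 rad and square to the heater within 0.08 rad, at rest; the latch is at least 26 of its 30 mm across (all of step 3 and linear speed of tube_block below 0.01 m/s); the robot touches nothing.
It fails at once if the tube block is pressed against the heater, its well or its latch with more than 40 N (contact force between tube_block and heater above 40 N).
It fails at once if a loose bystander (bottle, marker, timer, dish or microtube rack) is moved by more than 20 mm (distance of any of bottle, marker, kitchen_timer, dish, tubes from where it was at the start of the episode above 0.02 m).
It also fails if it takes over 72 s, if anything falls off the work surface, if the arm or the gripper's body presses on something with over 40 N, if the wrist force passes 120 N, or if a joint passes its speed limit or range.

## Robot

A 7-joint arm with a two-finger parallel gripper is mounted at the origin on a cart in front of the work surface, level with it; the furniture and walls round the work are solid. World frame = base frame: x ahead of the robot, y to its left, z up, the work surface at z = 0. Lengths are in m, angles in rad, forces in N, time in s.
With the tool pointing down it reaches from about 0.4 to 0.9 m from the base axis. Payload 5.5 kg.
Tool frame: the origin (TCP) lies at the very end of the fingers, on their centre line; the grasp point (between the pads) lies 19 mm behind it; z points along the fingers, y is the line along which they close (so a half turn about z gives the same grasp; the last joint's range is limited). The gripper opens to 92 mm and grips with 3 to 60 N. Pads are 19 mm wide; open, the fingers measure 130 mm over their backs; the gripper's body (75 mm by 190 mm) begins 47 mm behind the grasp point.
Start: joints at [-1.068, 0.501, -0.427, 1.55, 0.221, 1.138, -0.21], TCP at [0.154, 0.631, 0.227] pointing down, gripper open.
Joint ranges: [-2.88, 2.88], [-0.31, 2.03], [-1.54, 1.56], [0.2, 2.42], [-1.41, 4.55], [0.19, 2.02], [-2.57, 2.57]. Speed limits (rad/s): [2.57, 2.57, 3.14, 3.14, 3.14, 3.14, 3.14].

## Interface

Orientations are given as a 3x3 rotation matrix whose columns are the frame's x, y, z axes.
In Python, from station import ctrl, capture, camera_info gives the robot as it stands. The module is installed in compiled form; this text tells all that it offers.
- The arm moves only by the tool move_arm, never from a script. Its argument "commands" is a list of rows, each a list of 3 entries, a list of its own where there are three numbers: the shift along the tool's x, y, z in units of 40 mm (1.0 is 40 mm), then the turn about the tool's z in units of 5 degrees (1.0 is 5 degrees), then the closure, from -1 (fully open) to 1 (shut). A call has 1 to 5 rows; each row is the pose to reach, as a shift and turn from the pose commanded when the call began, along the tool's axes at that moment; what a row does not reach only later rows make up. A row lasts 1/12 s, in which the tool goes at most 41.7 mm and 7.16 degrees, less where a joint would pass 70% of its speed; a pose out of reach is approached as far as the arm can. A call with a gripper value outside its range is refused whole. The fingers move at their own pace and stop on an object; "grip_force" is the grip in N (left out, the last holds). Time passes only in rows, so rows that repeat a pose let the fingers close. It gives the time, the measured TCP pose, the force, the opening and the grip force at its end, in the units of the state.
- ctrl.sense(): the state, without advancing time (a new reading comes with each control period).
- capture(name): name is "side" or "top"; returns the picture (420x560x3 uint8, blue, green, red); there is no depth.
- camera_info(name): a dict with "fx", "fy", "cx", "cy" (pixels), "k1" (the pictures are not rectified: a ray, as slopes to the right and down, at radius r is drawn at 1 + k1 r^2 times it, then the intrinsics apply), "rvec" (rotation vector, rad) and "tvec" (3), from world to camera coordinates, as OpenCV has them. Camera axes: x right, y down, z forward; pixel columns grow to the right and rows downward; lengths in m; the calibration is good to about 2 mm. A picture is of the moment at which its call begins. camera_info takes no time and is no camera call.
- ctrl.close_job(): hands the job in; it is judged then, once.
The state is a dict: "t": time; "joints": joint angles; "joint_velocities": joint speeds; "joint_efforts": joint torques, N m; "tcp_pos": TCP position; "orientation": TCP orientation; "ft_force": force on the tool from outside, world axes, zero at the start; "torque": the same for the moment, N m; "finger_gap": opening from 0.0 (shut) to 1.0 (fully open); "finger_force": force on a finger pad.
Only numpy, scipy, OpenCV 4.12 (cv2) and the standard library are available. Lean on these libraries where they do the work, as an engineer would, in place of code of your own. Each camera call takes 0.05 s, during which the arm holds its last target. There are 200 camera calls.

## Working session

There is one attempt and no reset: what is moved stays moved. The work goes in short steps, Python scripts to look and compute and a tool call to move; the robot and the scene stay as the last step left them, time stands still between calls to the robot, and variables do not carry over. Pictures are saved under pics/ and viewed, at most 10 in all, crops included, and the job is handed in when it is done.

Besides the shell and the picture viewer there is one more tool, called after "Call:" as name(argument=value, ...) on one line, values as JSON. move_arm: Moves the arm, as the interface text tells. Its arguments: {"type":"object","properties":{"commands":{"type":"array"},"grip_force":{"type":"number"}},"required":["commands"]}

```bash
mkdir -p pics
python3 - <<'E'
from station import ctrl,capture,camera_info
import cv2,numpy as np
for n in("top","side"):
    cv2.imwrite(f"pics/{n}0.png",capture(n)); print(n,camera_info(n))
s=ctrl.sense();print(s['t'],s['tcp_pos'],np.round(s['orientation'],4).tolist(),s['finger_gap'],s['ft_force'])
E
```

```text
top {'fx': 479.0720718419743, 'fy': 479.0720718419743, 'cx': 278.2370113163575, 'cy': 210.94766537835125, 'k1': 0.043821218664724985, 'rvec': array([ 2.12814389, -2.15168742,  0.20161355]), 'tvec': array([0.14520358, 0.52398406, 1.16428694])}
side {'fx': 417.57783994661236, 'fy': 417.57783994661236, 'cx': 279.97815483956896, 'cy': 207.86619457476868, 'k1': -0.015344748886305541, 'rvec': array([ 2.11949854, -0.0138272 ,  0.01396356]), 'tvec': array([-0.50928428,  0.15266574,  1.06647887])}
0.1 [0.15426622 0.6307512  0.22575472] [[-0.9714, 0.2375, -0.0005], [0.2375, 0.9714, -0.0017], [0.0, -0.0018, -1.0]] 1.0015363812340958 [ 0.35537041 -0.10594363 -0.09663321]
```

View pics/top0.png

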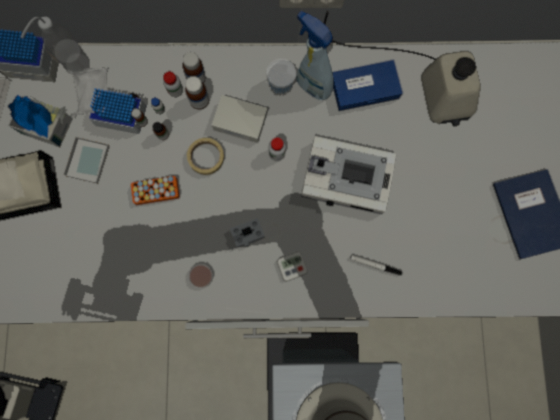

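View pics/side0.png

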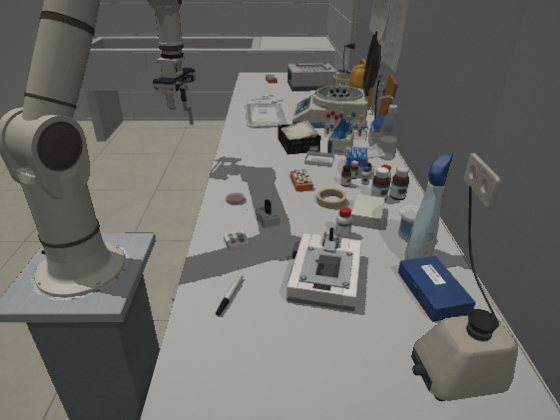

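The top view shows the tube block at about (247,233) and the heater at (350,173), with the latch tab on its left at (318,163). The timer is at (291,266), the dish at (201,275), the tubes at (155,189), the bottle at (277,147) and the marker at (376,264). I'll enlarge the block and the heater.

```bash
cat > h.py <<'E'
import cv2,numpy as np
from station import ctrl,capture,camera_info
def cam(n):
    c=camera_info(n);K=np.array([[c['fx'],0,c['cx']],[0,c['fy'],c['cy']],[0,0,1.]])
    return K,np.array([c['k1'],0,0,0.]),np.array(c['rvec']),np.array(c['tvec'])
def proj(n,P):
    K,d,r,t=cam(n);return cv2.projectPoints(np.array(P,float).reshape(-1,1,3),r,t,K,d)[0].reshape(-1,2)
def unproj(n,uv,z):
    K,d,r,t=cam(n);R=cv2.Rodrigues(r)[0]
    u=cv2.undistortPoints(np.array(uv,float).reshape(-1,1,2),K,d).reshape(-1,2)
    D=np.c_[u,np.ones(len(u))]@R;C=-R.T@t
    z=np.broadcast_to(z,len(D));return C+D*((z-C[2])/D[:,2])[:,None]
def crop(im,x0,y0,w,h,s):
    return cv2.resize(im[y0:y0+h,x0:x0+w],None,fx=s,fy=s,interpolation=cv2.INTER_CUBIC)
def gain(im,g=2.0): return np.clip(255*(im/255.)**(1/g),0,255).astype('uint8')
E
python3 - <<'E'
from h import *
t=gain(cv2.imread('pics/top0.png'));s=gain(cv2.imread('pics/side0.png'))
a=crop(t,218,208,60,50,6.5);b=crop(t,295,128,110,90,6.5)
c=crop(s,245,190,50,50,6);
W=np.zeros((600,800,3),'uint8');
a=crop(t,220,210,55,45,7); b=crop(s,245,190,55,45,7)
W[:315,:385]=a;W[:315,400:785]=b;cv2.imwrite('pics/blk.png',W)
cv2.imwrite('pics/htr.png',crop(t,295,130,107,85,7))
print(proj('top',[[.154,.631,.227]]),proj('side',[[.154,.631,.227]]))
print(unproj('top',[[247,233],[350,173]],[.028,.054]))
E
```

```text
[[ 31.51975166 384.09238239]] [[178.0427644 104.0569796]]
[[ 0.47237429  0.21891997  0.028     ]
 [ 0.61973112 -0.04370066  0.054     ]]
```

View pics/blk.png

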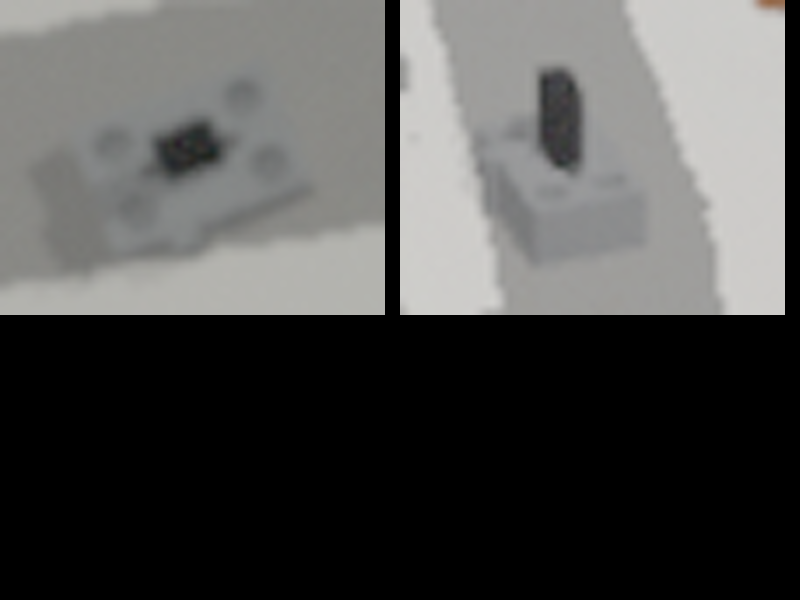

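View pics/htr.png

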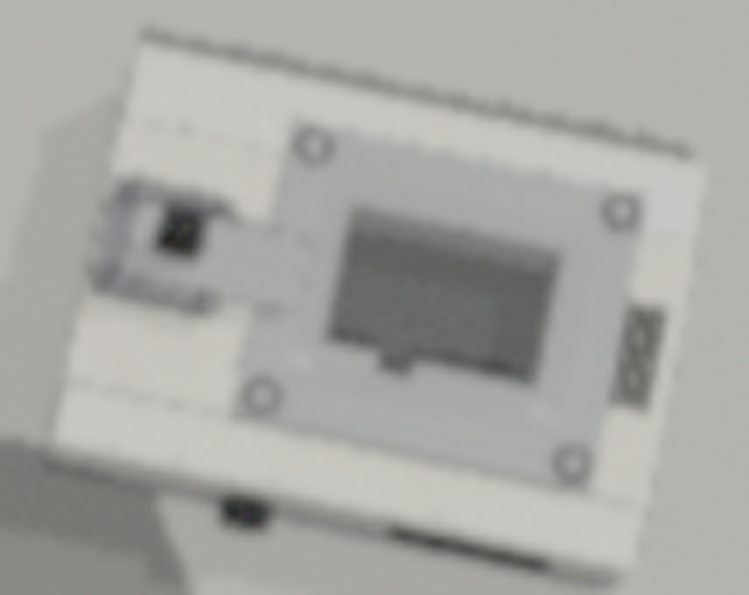

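The crops show the block's four holes at (242,95), (270,160), (112,143) and (138,208), with its key at (185,243). The pocket mouth is visible with corners near (352,208), (558,252), (535,382) and (328,340), and its keyway is at (397,365). So the block and the heater face roughly the same way.

Run:
```python
from h import *
o=lambda L,x0,y0:(np.array(L,float)+.5)/7-.5+[x0,y0]
H=unproj('top',o([[242,95],[270,160],[112,143],[138,208]],220,210),.028)
print('blk c',H.mean(0)); y=(H[2]+H[3]-H[0]-H[1]);x=H[0]+H[2]-H[1]-H[3]
print('yaw from y',np.degrees(np.arctan2(-y[0],y[1])),'from x',np.degrees(np.arctan2(x[1],x[0])))
print('spacings',np.linalg.norm(y)/2,np.linalg.norm(x)/2)
f=lambda L,z:unproj('top',o(L,295,130),z)
def rect(name,L,z):
    P=f(L,z); c=P.mean(0); y=P[0]+P[3]-P[1]-P[2]; x=P[0]+P[1]-P[2]-P[3]
    print(name,c,'yaw',np.degrees(np.arctan2(-y[0],y[1])),np.degrees(np.arctan2(x[1],x[0])),np.linalg.norm(y)/2,np.linalg.norm(x)/2)
    return c
rect('pocket',[[352,208],[558,252],[535,382],[328,340]],.054)
rect('plate',[[293,128],[642,193],[600,487],[240,413]],.054)
rect('screws',[[314,146],[620,212],[571,463],[262,397]],.056)
d=rect('deck',[[140,35],[703,165],[628,580],[55,455]],.050)
print('tab top',f([[180,230]],.092),'tabside grip',unproj('top',o([[188,145]],220,210),.066))
K,dd,r,t=cam('top');print('cam',-cv2.Rodrigues(r)[0].T@t)
```

```text
blk c [0.47696768 0.21942332 0.028     ]
yaw from y 19.74452131306443 from x 22.24738160109625
spacings 0.05030991846293496 0.025707696047817804
pocket [ 0.62279454 -0.06383132  0.054     ] yaw -12.704127615481562 -12.099905376141267 0.07614533696487748 0.04988260166372848
plate [ 0.61946958 -0.0638322   0.054     ] yaw -11.992644051403266 -11.29775888065651 0.1303389608002278 0.1098091329369762
screws [ 0.61915376 -0.06275768  0.056     ] yaw -13.062550115798341 -13.265775930512959 0.11326890638184432 0.09574060415585046
deck [ 0.6198349  -0.04175937  0.05      ] yaw -13.607578865456578 -12.59452406138025 0.21073938591557845 0.15954270293009104
tab top [[0.63753063 0.03520011 0.092     ]] tabside grip [[0.47430404 0.21849449 0.066     ]]
cam [0.32036718 0.16120596 1.2339307 ]
```

Call:
move_arm(commands=[[[-0.78, -0.61, 0], 1.4, -1], [[-1.56, -1.23, 0], 2.8, -1], [[-2.34, -1.84, 0], 4.2, -1], [[-3.12, -2.45, 0], 5.6, -1], [[-3.9, -3.07, 0], 7, -1]], grip_force=30)

```text
t: 0.52
tcp_pos: [0.2774, 0.4732, 0.2263]
orientation: [[-0.655, 0.756, -0.0], [0.756, 0.655, -0.0], [-0.0, -0.001, -1.0]]
ft_force: [1.3, 0.8, 0.4]
finger_gap: 1.0
finger_force: 0.0
```

```bash
cat >> h.py <<'E'
def to(x,y,z,yaw):
    """shift/turn units from measured pose to TCP (x,y,z) with tool y axis at yaw deg (world)"""
    s=ctrl.sense();R=np.array(s['orientation']);p=np.array(s['tcp_pos'])
    w=np.degrees(np.arctan2(R[1,1],R[0,1]));tw=w-yaw
    print('t',s['t'],'p',p.round(4),'yaw',round(w,2),'shift',(R.T@(np.array([x,y,z])-p)/.04).round(3),'turn',round(tw/5,2),'F',np.round(s['ft_force'],2),'gap',round(s['finger_gap']*92,1),'q7',round(s['joints'][6],2))
E
python3 -c "
from h import *
to(.4765,.219,.13,20.5)"
```

```text
t 0.5167 p [0.2774 0.4732 0.2263] yaw 40.92 shift [-8.062 -0.401  2.409] turn 4.08 F [1.28 0.77 0.45] gap 92.0 q7 -0.46
```

Call:
move_arm(commands=[[[-1.0, -0.05, 0], 1, -1], [[-2, -0.1, 0], 2, -1], [[-3, -0.15, 0], 3, -1], [[-4, -0.2, 0], 4, -1], [[-5, -0.25, 0], 4.08, -1]])

```text
t: 0.93
tcp_pos: [0.4018, 0.3162, 0.2266]
orientation: [[-0.352, 0.936, -0.0], [0.936, 0.352, -0.0], [-0.0, -0.0, -1.0]]
ft_force: [1.0, -0.0, -0.4]
finger_gap: 0.997
finger_force: 0.0
```

```bash
python3 -c "
from h import *
to(.4765,.219,.15,20.5)"
```

```text
t 0.9333 p [0.4018 0.3162 0.2266] yaw 20.6 shift [-2.933  0.893  1.915] turn 0.02 F [ 1.04 -0.02 -0.45] gap 91.8 q7 -0.39
```

Call:
move_arm(commands=[[[-0.7, 0.2, 0.3], 0, -1], [[-1.5, 0.45, 0.8], 0, -1], [[-2.2, 0.7, 1.2], 0, -1], [[-2.93, 0.89, 1.9], 0, -1], [[-2.93, 0.89, 1.9], 0, -1]])

```text
t: 1.35
tcp_pos: [0.4768, 0.2129, 0.146]
orientation: [[-0.348, 0.937, -0.005], [0.937, 0.348, -0.007], [-0.005, -0.007, -1.0]]
ft_force: [-0.4, -1.1, 0.4]
finger_gap: 1.0
finger_force: 0.0
```

```bash
python3 -c "
from h import *
to(.4765,.219,.034,20.5)
W=np.zeros((560,720,3),'uint8')
W[:,:]=crop(gain(capture('side')),215,150,120,93.3.__int__()+1,6)[:560,:720];cv2.imwrite('pics/s1.png',W)"
```

```text
t 1.35 p [0.4768 0.2129 0.146 ] yaw 20.37 shift [0.159 0.065 2.798] turn -0.03 F [-0.37 -1.08  0.44] gap 92.0 q7 -0.14
```

View pics/s1.png

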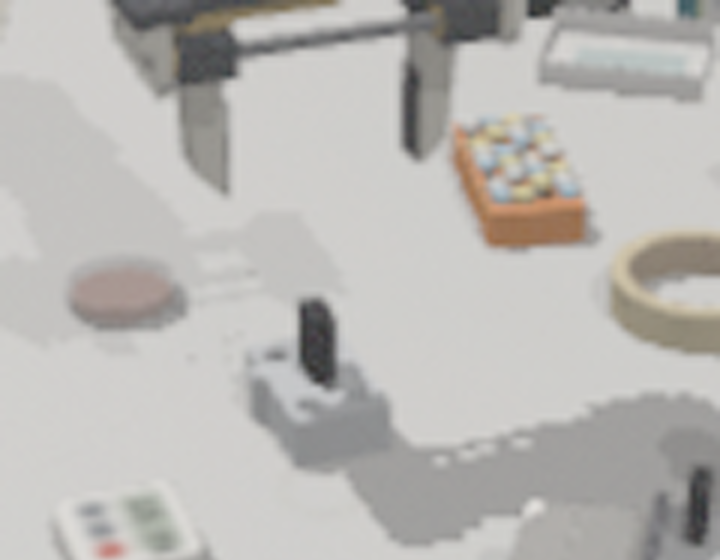

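The fingers straddle the block in the side view, with the grip top at about (317,310). I'll descend now.

Call:
move_arm(commands=[[[0, 0, 0.5], 0, -1], [[0, 0, 1.2], 0, -1], [[0, 0, 1.8], 0, -1], [[0, 0, 2.1], 0, -1], [[0, 0, 2.1], 0, -1]])

```text
t: 1.82
tcp_pos: [0.4736, 0.2213, 0.0644]
orientation: [[-0.357, 0.934, -0.005], [0.934, 0.357, -0.002], [-0.0, -0.005, -1.0]]
ft_force: [0.0, -0.4, -0.2]
finger_gap: 0.998
finger_force: 0.0
```

```bash
python3 -c "
from h import *
to(.4765,.219,.034,20.5)"
```

```text
t 1.8167 p [0.4736 0.2213 0.0644] yaw 20.94 shift [-0.079  0.053  0.76 ] turn 0.09 F [ 0.03 -0.36 -0.16] gap 91.8 q7 -0.15
```

Call:
move_arm(commands=[[[0, 0, 0.3], 0, -1], [[0, 0, 0.6], 0, -1], [[0, 0, 0.78], 0, -1], [[0, 0, 0.78], 0, -1], [[0, 0, 0.78], 0, -1]])

```text
t: 2.23
tcp_pos: [0.4759, 0.2213, 0.0353]
orientation: [[-0.356, 0.934, -0.001], [0.934, 0.356, -0.0], [-0.0, -0.001, -1.0]]
ft_force: [0.8, -0.3, -1.2]
finger_gap: 1.002
finger_force: 0.0
```

```bash
python3 -c "
from h import *
to(.4765,.219,.034,20.5)"
```

```text
t 2.2333 p [0.4759 0.2213 0.0353] yaw 20.86 shift [-0.058 -0.007  0.033] turn 0.07 F [ 0.81 -0.32 -1.2 ] gap 92.2 q7 -0.15
```

Call:
move_arm(commands=[[[-0.05, 0, 0], 0, -1], [[-0.05, 0, 0], 0, 0], [[-0.05, 0, 0], 0, 0.5], [[-0.05, 0, 0], 0, 1], [[-0.05, 0, 0], 0, 1]], grip_force=35)

```text
t: 2.65
tcp_pos: [0.477, 0.2195, 0.0358]
orientation: [[-0.356, 0.934, 0.0], [0.934, 0.356, 0.0], [0.0, 0.001, -1.0]]
ft_force: [0.4, 0.7, 0.1]
finger_gap: 0.756
finger_force: 0.0
```

Call:
move_arm(commands=[[[0, 0, 0], 0, 1], [[0, 0, 0], 0, 1], [[0, 0, 0], 0, 1], [[0, 0, 0], 0, 1], [[0, 0, 0], 0, 1]])

```text
t: 3.07
tcp_pos: [0.4768, 0.2195, 0.0355]
orientation: [[-0.356, 0.934, -0.0], [0.934, 0.356, 0.0], [0.0, -0.0, -1.0]]
ft_force: [-0.0, -0.9, -0.4]
finger_gap: 0.396
finger_force: 0.0
```

```bash
python3 -c "
from h import *
to(.4765,.219,.034,20.5);print(ctrl.sense()['finger_force'])"
```

```text
t 3.0667 p [0.4768 0.2195 0.0355] yaw 20.86 shift [-0.008 -0.011  0.037] turn 0.07 F [-0.03 -0.86 -0.43] gap 36.4 q7 -0.15
0.0
```

Call:
move_arm(commands=[[[0, 0, 0], 0, 1], [[0, 0, 0], 0, 1], [[0, 0, 0], 0, 1], [[0, 0, 0], 0, 1], [[0, 0, 0], 0, 1]])

```text
t: 3.48
tcp_pos: [0.4766, 0.2193, 0.0354]
orientation: [[-0.356, 0.934, -0.0], [0.934, 0.356, -0.0], [-0.0, -0.0, -1.0]]
ft_force: [0.5, -0.7, -0.3]
finger_gap: 0.146
finger_force: 35.0
```

Call:
move_arm(commands=[[[0, 0, 0], 0, 1], [[0, 0, 0], 0, 1], [[0, 0, 0], 0, 1], [[0, 0, 0], 0, 1], [[0, 0, 0], 0, 1]])

```text
t: 3.9
tcp_pos: [0.4766, 0.2194, 0.0354]
orientation: [[-0.356, 0.934, -0.0], [0.934, 0.356, -0.0], [0.0, -0.0, -1.0]]
ft_force: [-1.2, 0.1, -0.9]
finger_gap: 0.15
finger_force: 35.0
```

```bash
python3 -c "
from h import *
to(.4765,.219,.19,20.5);print(ctrl.sense()['finger_force'])"
```

```text
t 3.9 p [0.4766 0.2194 0.0354] yaw 20.86 shift [-0.007 -0.008 -3.864] turn 0.07 F [-1.22  0.05 -0.92] gap 13.8 q7 -0.15
34.981754422187805
```

Call:
move_arm(commands=[[[0, 0, -0.5], 0, 1], [[0, 0, -1.2], 0, 1], [[0, 0, -2], 0, 1], [[0, 0, -2.8], 0, 1], [[0, 0, -3.5], 0, 1]])

```text
t: 4.32
tcp_pos: [0.4769, 0.2194, 0.1772]
orientation: [[-0.356, 0.934, 0.001], [0.934, 0.356, 0.0], [0.0, 0.001, -1.0]]
ft_force: [1.9, -0.3, -3.3]
finger_gap: 0.151
finger_force: 35.0
```

Call:
move_arm(commands=[[[0, 0, 0], 0, 1], [[0, 0, 0], 0, 1]])

```text
t: 4.48
tcp_pos: [0.478, 0.22, 0.1771]
orientation: [[-0.356, 0.934, 0.004], [0.934, 0.356, 0.002], [0.0, 0.004, -1.0]]
ft_force: [-0.5, -1.5, -2.0]
finger_gap: 0.151
finger_force: 35.0
```

```bash
python3 -c "
from h import *
to(.6218,-.063,.16,-12.6);im=capture('side');cv2.imwrite('pics/s2.png',crop(gain(im),215,130,120,95,6))"
```

```text
t 4.4833 p [0.478  0.22   0.1771] yaw 20.86 shift [-7.891  0.838  0.428] turn 6.69 F [-0.55 -1.48 -2.01] gap 13.9 q7 -0.14
```

View pics/s2.png

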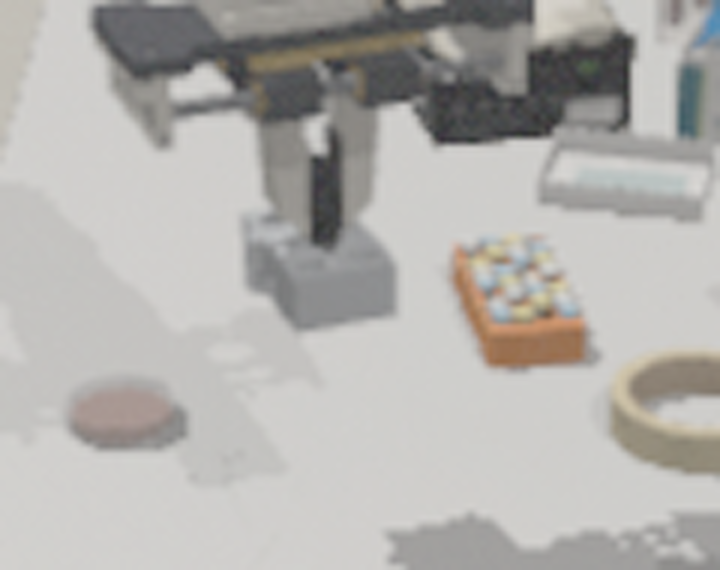

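The block is held upright by its grip, and the key is visible on its left face at (260,250). Next I carry it over to the heater.

Call:
move_arm(commands=[[[-0.7, 0.08, 0], 0.6, 1], [[-1.5, 0.16, 0], 1.3, 1], [[-2.4, 0.25, 0], 2, 1], [[-3.2, 0.34, 0], 2.7, 1], [[-4, 0.42, 0], 3.35, 1]])

```text
t: 4.95
tcp_pos: [0.5484, 0.0739, 0.173]
orientation: [[-0.069, 0.998, -0.004], [0.998, 0.069, -0.001], [-0.001, -0.004, -1.0]]
ft_force: [0.5, 0.8, -2.2]
finger_gap: 0.15
finger_force: 35.0
```

```bash
python3 -c "
from h import *
to(.6218,-.063,.16,-12.8)"
```

```text
t 4.95 p [0.5484 0.0739 0.173 ] yaw 3.94 shift [-3.541  1.598  0.321] turn 3.35 F [ 0.48  0.79 -2.21] gap 13.8 q7 -0.08
```

Call:
move_arm(commands=[[[-0.8, 0.3, 0.1], 0.8, 1], [[-1.6, 0.65, 0.1], 1.6, 1], [[-2.4, 1.05, 0.2], 2.4, 1], [[-3.0, 1.35, 0.2], 3.0, 1], [[-3.54, 1.6, 0.3], 3.35, 1]])

```text
t: 5.37
tcp_pos: [0.623, -0.0636, 0.161]
orientation: [[0.223, 0.975, -0.003], [0.975, -0.223, -0.001], [-0.002, -0.003, -1.0]]
ft_force: [0.1, -0.4, -2.3]
finger_gap: 0.152
finger_force: 35.0
```

Call:
move_arm(commands=[[[0, 0, 0], 0, 1], [[0, 0, 0], 0, 1], [[0, 0, 0], 0, 1], [[0, 0, 0], 0, 1]])

```text
t: 5.7
tcp_pos: [0.6223, -0.0588, 0.1621]
orientation: [[0.217, 0.976, -0.003], [0.976, -0.217, 0.001], [0.0, -0.003, -1.0]]
ft_force: [-0.4, 0.2, -1.9]
finger_gap: 0.152
finger_force: 35.0
```

```bash
python3 -c "
from h import *
to(.6218,-.063,.105,-12.8)"
```

```text
t 5.7 p [ 0.6223 -0.0588  0.1621] yaw -12.51 shift [-0.105  0.014  1.427] turn 0.06 F [-0.36  0.19 -1.91] gap 14.0 q7 -0.08
```

Call:
move_arm(commands=[[[-0.1, 0.01, 0.4], 0.06, 1], [[-0.1, 0.01, 0.8], 0.06, 1], [[-0.1, 0.01, 1.2], 0.06, 1], [[-0.1, 0.01, 1.4], 0.06, 1], [[-0.1, 0.01, 1.4], 0.06, 1]])

```text
t: 6.12
tcp_pos: [0.6209, -0.063, 0.1052]
orientation: [[0.222, 0.975, -0.005], [0.975, -0.222, 0.001], [-0.0, -0.005, -1.0]]
ft_force: [-0.8, 0.0, -1.9]
finger_gap: 0.147
finger_force: 35.0
```

Call:
move_arm(commands=[[[0, 0, 0], 0, 1], [[0, 0, 0], 0, 1], [[0, 0, 0], 0, 1], [[0, 0, 0], 0, 1]])

```text
t: 6.45
tcp_pos: [0.6238, -0.0647, 0.1086]
orientation: [[0.224, 0.975, 0.002], [0.975, -0.224, -0.0], [0.0, 0.002, -1.0]]
ft_force: [0.1, -0.8, -3.0]
finger_gap: 0.152
finger_force: 35.0
```

```bash
python3 -c "
from h import *
to(.6218,-.063,.095,-12.8);im=capture('side');cv2.imwrite('pics/s3.png',crop(gain(im),270,200,115,90,6.5))"
```

```text
t 6.45 p [ 0.6238 -0.0647  0.1086] yaw -12.93 shift [ 0.03  -0.059  0.341] turn -0.03 F [ 0.09 -0.76 -2.99] gap 14.0 q7 -0.07
```

View pics/s3.png

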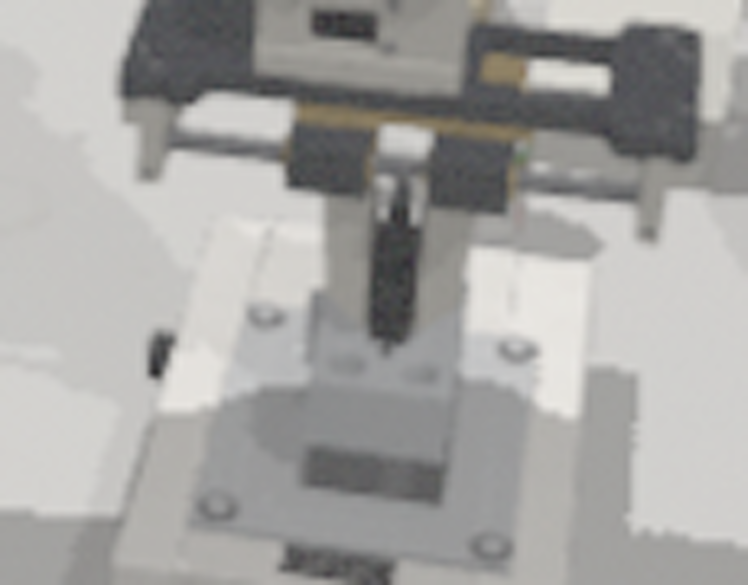

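The pocket's near (-y) mouth edge shows at about (303,487) to (442,503), and the block's lower near edge at about (303,450) to (446,463).

```bash
python3 -c "
from h import *
o=lambda L:(np.array(L,float)+.5)/6.5-.5+[270,200]
a=unproj('side',o([[303,487],[442,503]]),.054);b=unproj('side',o([[303,449],[446,463]]),.0732);t=unproj('side',o([[310,374],[460,392]]),.1012)
for n,q in(('pocket',a),('blk bottom',b),('blk top',t)):
  d=q[1]-q[0];print(n,q.mean(0),np.linalg.norm(d),np.degrees(np.arctan2(d[1],d[0])))
c=np.array([.6238,-.0647,0]);ya=np.radians(-12.93);ex=np.array([np.cos(ya),np.sin(ya),0]);ey=np.array([-ex[1],ex[0],0])
for m in a,b,t: print(((m.mean(0)-c)@ex*1e3).round(1),((m.mean(0)-c)@ey*1e3).round(1))
print(ctrl.sense()['tcp_pos'],proj('side',[c-.038*ey-.025*ex+[0,0,.0732],c-.038*ey+.025*ex+[0,0,.0732]])*6.5-np.array([270,200])*6.5)
"
```

```text
pocket [ 0.61560516 -0.1006434   0.054     ] 0.049248862613863596 -10.70019756925246
blk bottom [ 0.61491455 -0.1022688   0.0732    ] 0.049981503453547946 -9.348634145916561
blk top [ 0.61736246 -0.09672452  0.1012    ] 0.052002777796658815 -11.684207454212242
0.1 -36.9
-0.3 -38.6
0.9 -32.7
[ 0.62365137 -0.06475881  0.10844521] [[301.64011777 442.44923704]
 [443.89150744 462.1136783 ]]
```

Call:
move_arm(commands=[[[0.04, 0, 0.1], 0, 1], [[0.04, 0, 0.2], 0, 1], [[0.04, 0, 0.3], 0, 1], [[0.04, 0, 0.4], 0, 1], [[0.04, 0, 0.4], 0, 1]])

```text
t: 6.92
tcp_pos: [0.6224, -0.0631, 0.0901]
orientation: [[0.224, 0.975, -0.002], [0.975, -0.224, 0.0], [-0.0, -0.002, -1.0]]
ft_force: [-0.0, 0.0, -2.2]
finger_gap: 0.15
finger_force: 35.0
```

Call:
move_arm(commands=[[[0, 0, 0], 0, 1], [[0, 0, 0], 0, 1], [[0, 0, 0], 0, 1], [[0, 0, 0], 0, 1]])

```text
t: 7.25
tcp_pos: [0.6236, -0.0632, 0.0917]
orientation: [[0.224, 0.975, 0.0], [0.975, -0.224, 0.0], [0.0, 0.0, -1.0]]
ft_force: [-0.0, -0.1, -2.8]
finger_gap: 0.154
finger_force: 35.0
```

```bash
python3 -c "
from h import *
to(.6235,-.063,.088,-12.8)"
```

```text
t 7.25 p [ 0.6236 -0.0632  0.0917] yaw -12.94 shift [ 0.005 -0.003  0.093] turn -0.03 F [-0.01 -0.06 -2.79] gap 14.1 q7 -0.07
```

Now I'll lower slowly, a fraction of a millimetre per row, and watch the force.

Call:
move_arm(commands=[[[0, 0, 0.02], 0, 1], [[0, 0, 0.04], 0, 1], [[0, 0, 0.06], 0, 1], [[0, 0, 0.08], 0, 1], [[0, 0, 0.08], 0, 1]])

```text
t: 7.67
tcp_pos: [0.6232, -0.0632, 0.0881]
orientation: [[0.224, 0.975, -0.0], [0.975, -0.224, 0.0], [-0.0, -0.0, -1.0]]
ft_force: [0.2, 0.1, -2.6]
finger_gap: 0.148
finger_force: 35.0
```

Call:
move_arm(commands=[[[0, 0, 0.01], 0, 1], [[0, 0, 0.02], 0, 1], [[0, 0, 0.03], 0, 1], [[0, 0, 0.03], 0, 1]])

```text
t: 8.0
tcp_pos: [0.6233, -0.0631, 0.087]
orientation: [[0.224, 0.975, -0.0], [0.975, -0.224, 0.0], [-0.0, -0.0, -1.0]]
ft_force: [-0.1, -0.1, -3.2]
finger_gap: 0.151
finger_force: 35.0
```

The block's underside is 2.4 mm below the plate's top with no contact force, so it is already entering. I'll continue.

Call:
move_arm(commands=[[[0, 0, 0.03], 0, 1], [[0, 0, 0.06], 0, 1], [[0, 0, 0.09], 0, 1], [[0, 0, 0.12], 0, 1], [[0, 0, 0.12], 0, 1]])

```text
t: 8.42
tcp_pos: [0.6231, -0.0631, 0.0819]
orientation: [[0.224, 0.975, -0.001], [0.975, -0.224, 0.0], [-0.0, -0.001, -1.0]]
ft_force: [1.4, 0.3, -2.5]
finger_gap: 0.151
finger_force: 35.0
```

```bash
python3 -c "
from h import *
to(.6235,-.063,.0614,-12.8);print(ctrl.sense()['torque'])"
```

```text
t 8.4167 p [ 0.6231 -0.0631  0.0819] yaw -12.94 shift [0.006 0.009 0.513] turn -0.03 F [ 1.37  0.3  -2.5 ] gap 13.9 q7 -0.07
[-0.09267606  0.04860635 -0.00206656]
```

Call:
move_arm(commands=[[[0, 0, 0.04], 0, 1], [[0, 0, 0.08], 0, 1], [[0, 0, 0.12], 0, 1], [[0, 0, 0.16], 0, 1], [[0, 0, 0.16], 0, 1]])

```text
t: 8.83
tcp_pos: [0.6231, -0.0631, 0.0754]
orientation: [[0.224, 0.975, -0.001], [0.975, -0.224, 0.0], [-0.0, -0.001, -1.0]]
ft_force: [-0.4, 0.0, -2.6]
finger_gap: 0.15
finger_force: 35.0
```

Call:
move_arm(commands=[[[0, 0, 0.04], 0, 1], [[0, 0, 0.08], 0, 1], [[0, 0, 0.12], 0, 1], [[0, 0, 0.16], 0, 1], [[0, 0, 0.16], 0, 1]])

```text
t: 9.25
tcp_pos: [0.6231, -0.0631, 0.0691]
orientation: [[0.224, 0.975, -0.001], [0.975, -0.224, 0.0], [-0.0, -0.001, -1.0]]
ft_force: [-0.6, 0.1, -3.8]
finger_gap: 0.148
finger_force: 35.0
```

Call:
move_arm(commands=[[[0, 0, 0.04], 0, 1], [[0, 0, 0.08], 0, 1], [[0, 0, 0.12], 0, 1], [[0, 0, 0.15], 0, 1], [[0, 0, 0.15], 0, 1]])

```text
t: 9.67
tcp_pos: [0.6231, -0.0632, 0.0631]
orientation: [[0.224, 0.975, -0.001], [0.975, -0.224, 0.0], [-0.0, -0.001, -1.0]]
ft_force: [0.2, -0.1, -2.8]
finger_gap: 0.149
finger_force: 35.0
```

Call:
move_arm(commands=[[[0, 0, 0.01], 0, 1], [[0, 0, 0.02], 0, 1], [[0, 0, 0.03], 0, 1], [[0, 0, 0.03], 0, 1]])

```text
t: 10.0
tcp_pos: [0.6233, -0.0632, 0.0623]
orientation: [[0.224, 0.975, -0.0], [0.975, -0.224, 0.0], [0.0, -0.0, -1.0]]
ft_force: [0.7, 0.1, -2.0]
finger_gap: 0.147
finger_force: 35.0
```

Call:
move_arm(commands=[[[0, 0, 0.01], 0, 1], [[0, 0, 0.02], 0, 1], [[0, 0, 0.03], 0, 1], [[0, 0, 0.03], 0, 1]])

```text
t: 10.33
tcp_pos: [0.6234, -0.0632, 0.0614]
orientation: [[0.224, 0.975, 0.0], [0.975, -0.224, 0.0], [0.0, 0.0, -1.0]]
ft_force: [-0.8, -0.1, 0.8]
finger_gap: 0.155
finger_force: 35.0
```

```bash
python3 -c "
from h import *
to(.6235,-.063,.0614,-12.8)"
```

```text
t 10.3333 p [ 0.6234 -0.0632  0.0614] yaw -12.94 shift [0.004 0.001 0.   ] turn -0.03 F [-0.8  -0.06  0.79] gap 14.2 q7 -0.06
```

The vertical force went from -2.8 to +0.8 N exactly at the seated height, so the block is home on the floor. I'll release it and rise.

Call:
move_arm(commands=[[[0, 0, 0], 0, 0.3], [[0, 0, 0], 0, 0.3], [[0, 0, 0], 0, 0.3], [[0, 0, 0], 0, 0.3], [[0, 0, 0], 0, 0.3]])

```text
t: 10.75
tcp_pos: [0.6235, -0.0632, 0.0612]
orientation: [[0.224, 0.975, 0.0], [0.975, -0.224, -0.0], [-0.0, 0.0, -1.0]]
ft_force: [0.6, -0.2, -0.2]
finger_gap: 0.346
finger_force: 0.0
```

Call:
move_arm(commands=[[[0, 0, 0], 0, 0.3], [[0, 0, -0.4], 0, 0.3], [[0, 0, -0.9], 0, 0.3], [[0, 0, -1.4], 0, 0.3], [[0, 0, -1.7], 0, 0.3]])

```text
t: 11.17
tcp_pos: [0.6244, -0.0633, 0.1312]
orientation: [[0.224, 0.975, 0.002], [0.975, -0.224, -0.0], [0.0, 0.002, -1.0]]
ft_force: [1.2, -0.4, -0.3]
finger_gap: 0.349
finger_force: 0.0
```

```bash
python3 -c "
from h import *
to(.6375,.0352,.13,-12.8)
im=capture('side');cv2.imwrite('pics/s4.png',crop(gain(im),270,200,115,90,6.5))"
```

```text
t 11.1667 p [ 0.6244 -0.0633  0.1312] yaw -12.94 shift [ 2.474 -0.231  0.029] turn -0.03 F [ 1.25 -0.36 -0.33] gap 32.1 q7 -0.08
```

View pics/s4.png

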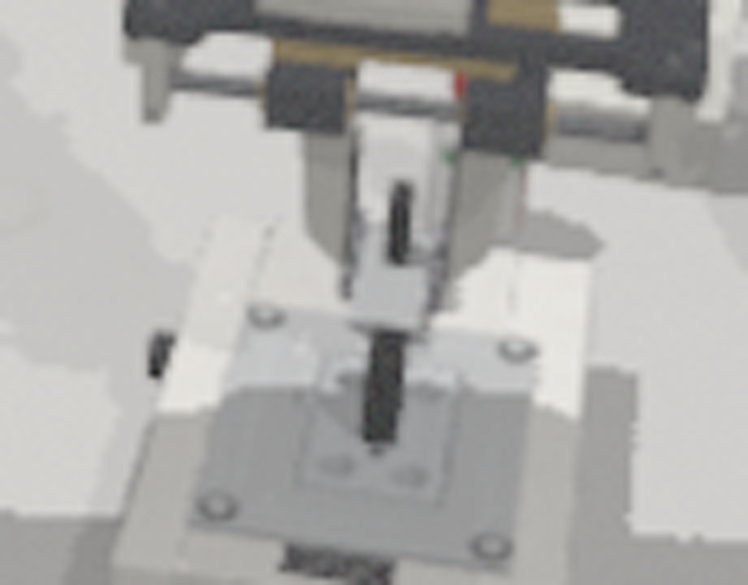

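The block is seated flush at (380,430), with the open latch and its tab behind it at (400,222). I'll move over the tab.

Call:
move_arm(commands=[[[0.5, -0.05, 0], 0, 0.3], [[1.1, -0.1, 0], 0, 0.3], [[1.7, -0.16, 0], 0, 0.3], [[2.2, -0.21, 0], 0, 0.3], [[2.47, -0.23, 0], 0, 0.3]])

```text
t: 11.63
tcp_pos: [0.6362, 0.0392, 0.1283]
orientation: [[0.22, 0.975, -0.001], [0.975, -0.22, 0.002], [0.002, -0.001, -1.0]]
ft_force: [0.1, 0.5, -0.3]
finger_gap: 0.35
finger_force: 0.0
```

Call:
move_arm(commands=[[[0, 0, 0], 0, 0.3], [[0, 0, 0], 0, 0.3], [[0, 0, 0], 0, 0.3], [[0, 0, 0], 0, 0.3], [[0, 0, 0], 0, 0.3]])

```text
t: 12.05
tcp_pos: [0.6365, 0.033, 0.1291]
orientation: [[0.226, 0.974, -0.0], [0.974, -0.226, -0.001], [-0.001, 0.0, -1.0]]
ft_force: [0.8, -1.3, 0.5]
finger_gap: 0.347
finger_force: 0.0
```

```bash
python3 -c "
from h import *
to(.6375,.0352,.069,-12.8)
im=capture('side');cv2.imwrite('pics/s5.png',crop(gain(im),285,170,100,85,7))
print(proj('side',[[.6375,.0352,.092]])*7-np.array([285,170])*7)"
```

```text
t 12.05 p [0.6365 0.033  0.1291] yaw -13.08 shift [0.06  0.013 1.502] turn -0.06 F [ 0.8  -1.33  0.49] gap 31.9 q7 -0.24
[[318.22669522 411.57751039]]
```

View pics/s5.png

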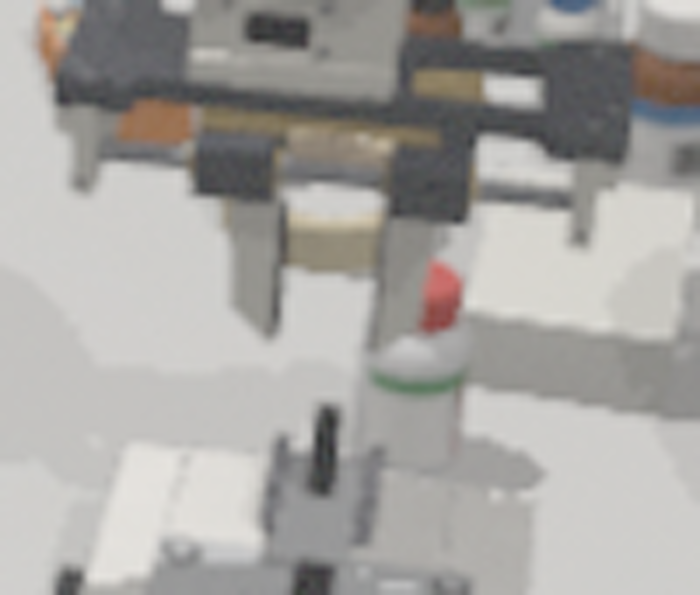

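Call:
move_arm(commands=[[[0.03, 0.04, 0.3], 0, 0.3], [[0.03, 0.04, 0.7], 0, 0.3], [[0.03, 0.04, 1.1], 0, 0.3], [[0.03, 0.04, 1.4], 0, 0.3], [[0.03, 0.04, 1.5], 0, 0.3]])

```text
t: 12.52
tcp_pos: [0.6365, 0.0357, 0.0661]
orientation: [[0.224, 0.975, -0.004], [0.975, -0.224, -0.0], [-0.001, -0.004, -1.0]]
ft_force: [-0.5, -0.2, -0.4]
finger_gap: 0.349
finger_force: 0.0
```

Call:
move_arm(commands=[[[0, 0, 0], 0, 1], [[0, 0, 0], 0, 1], [[0, 0, 0], 0, 1], [[0, 0, 0], 0, 1], [[0, 0, 0], 0, 1]], grip_force=15)

```text
t: 12.93
tcp_pos: [0.6406, 0.0356, 0.0703]
orientation: [[0.224, 0.975, 0.005], [0.975, -0.224, -0.0], [0.001, 0.005, -1.0]]
ft_force: [6.3, -0.8, -3.8]
finger_gap: 0.105
finger_force: 15.0
```

```bash
python3 -c "
from h import *
to(.6375-.031*.2215,.0352-.031*.975,.069,-12.8);print(ctrl.sense()['finger_force'])"
```

```text
t 12.9333 p [0.6406 0.0356 0.0703] yaw -12.96 shift [-0.803 -0.072  0.031] turn -0.03 F [ 6.33 -0.85 -3.79] gap 9.7 q7 -0.23
15.002861022949219
```

The tab is pinched at a 9.7 mm opening. I'll slide the latch along tool -x.

Call:
move_arm(commands=[[[-0.1, 0.02, 0], 0, 1], [[-0.25, 0.02, 0], 0, 1], [[-0.4, 0.02, 0], 0, 1], [[-0.55, 0.02, 0], 0, 1], [[-0.68, 0.02, 0], 0, 1]])

```text
t: 13.35
tcp_pos: [0.6344, 0.0092, 0.0702]
orientation: [[0.224, 0.975, 0.003], [0.975, -0.224, 0.001], [0.001, 0.003, -1.0]]
ft_force: [4.9, 1.8, 0.6]
finger_gap: 0.106
finger_force: 15.0
```

Call:
move_arm(commands=[[[-0.03, 0, 0], 0, 1], [[-0.07, 0, 0], 0, 1], [[-0.08, 0, 0], 0, 1], [[-0.08, 0, 0], 0, 1], [[-0.08, 0, 0], 0, 1]])

```text
t: 13.77
tcp_pos: [0.6343, 0.0087, 0.0702]
orientation: [[0.223, 0.975, 0.004], [0.975, -0.223, 0.003], [0.004, 0.003, -1.0]]
ft_force: [6.8, 5.6, -0.6]
finger_gap: 0.107
finger_force: 15.0
```

```bash
python3 -c "
from h import *
s=ctrl.sense();p=np.array(s['tcp_pos']);print((p-[.6406,.0356,.0703])@[.2235,.975,0]);to(*p,-12.8)"
```

```text
-0.027646846301659568
t 13.7667 p [0.6343 0.0087 0.0702] yaw -12.86 shift [0. 0. 0.] turn -0.01 F [ 6.76  5.63 -0.64] gap 9.8 q7 -0.18
```

Call:
move_arm(commands=[[[-0.03, 0, 0], 0, 1], [[-0.06, 0, 0], 0, 1], [[-0.08, 0, 0], 0, 1], [[-0.08, 0, 0], 0, 1], [[-0.08, 0, 0], 0, 1]])

```text
t: 14.18
tcp_pos: [0.6343, 0.0086, 0.0703]
orientation: [[0.221, 0.975, 0.005], [0.975, -0.221, 0.006], [0.007, 0.004, -1.0]]
ft_force: [8.4, 11.1, -1.8]
finger_gap: 0.111
finger_force: 15.0
```

```bash
python3 -c "
from h import *
s=ctrl.sense();p=np.array(s['tcp_pos']);print((p-[.6406,.0356,.0703])@[.2235,.975,0]);to(*p,-12.8)"
```

```text
-0.027726075965695436
t 14.1833 p [0.6343 0.0086 0.0703] yaw -12.74 shift [0. 0. 0.] turn 0.01 F [ 8.44 11.07 -1.81] gap 10.2 q7 -0.18
```

The latch is against a hard stop with the reaction rising. I'll relax the push, release and rise.

Call:
move_arm(commands=[[[0.05, 0, 0], 0, 1], [[0.1, 0, 0], 0, 1], [[0.1, 0, 0], 0, 0.5], [[0.1, 0, 0], 0, 0.3], [[0.1, 0, 0], 0, 0.3]])

```text
t: 14.6
tcp_pos: [0.6309, 0.0058, 0.0686]
orientation: [[0.225, 0.974, -0.003], [0.974, -0.225, -0.001], [-0.001, -0.003, -1.0]]
ft_force: [0.6, 0.2, -0.7]
finger_gap: 0.278
finger_force: 0.0
```

Call:
move_arm(commands=[[[0, 0, 0], 0, 0.3], [[0, 0, 0], 0, 0.3], [[0, 0, -0.4], 0, 0.3], [[0, 0, -1], 0, 0.3], [[0, 0, -1.8], 0, 0.3]])

```text
t: 15.02
tcp_pos: [0.6299, 0.0065, 0.1392]
orientation: [[0.224, 0.975, -0.006], [0.975, -0.224, -0.001], [-0.002, -0.006, -1.0]]
ft_force: [0.6, 0.5, -0.6]
finger_gap: 0.349
finger_force: 0.0
```

Call:
move_arm(commands=[[[0, 0, -1], 0, 0.3], [[0, 0, -2], 0, 0.3], [[0, 0, -3], 0, 0.3], [[0, 0, -3], 0, 0.3], [[0, 0, -3], 0, 0.3]])

```text
t: 15.43
tcp_pos: [0.6342, 0.0066, 0.2646]
orientation: [[0.224, 0.974, 0.006], [0.975, -0.224, 0.0], [0.002, 0.006, -1.0]]
ft_force: [-0.2, -0.2, -1.2]
finger_gap: 0.35
finger_force: 0.0
```

```bash
python3 -c "
from h import *
im=crop(gain(capture('side')),290,205,80,75,8)
ex=np.array([.975,-.2215,0]);ey=np.array([.2215,.975,0]);O=np.array([.6154,-.0613,0])
# latch tip line predicted for travel 30 and 24 mm; tab near top
for v in(.024,.030): print(v,'tip',((proj('side',[O+(.054-v)*ey+sx*.014*ex+[0,0,.062] for sx in(-1,1)])-[290,205])*8).round(0).tolist(),'tabtop',((proj('side',[O+(.099-v)*ey+[0,0,.092]])-[290,205])*8).round(0).tolist())
cv2.imwrite('pics/s6.png',im);s=ctrl.sense();print(s['t'],s['tcp_pos'],s['finger_gap'])"
```

```text
0.024 tip [[247.0, 391.0], [339.0, 403.0]] tabtop [[315.0, 233.0]]
0.03 tip [[244.0, 403.0], [336.0, 415.0]] tabtop [[313.0, 244.0]]
15.4833 [0.63261528 0.00675151 0.26191338] 0.34874096551688843
```

View pics/s6.png

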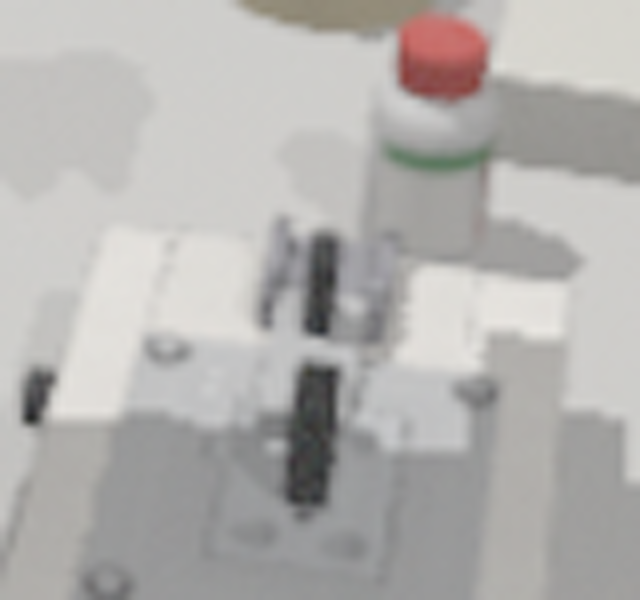

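The tab's top is now at about (325,240), close to the position predicted for full travel, and the bottle is undisturbed. I'll check the travel numerically by registering the tab against the first picture.

```bash
python3 -c "
from h import *
a=cv2.imread('pics/side0.png');b=capture('side')
g=lambda i:cv2.resize(gain(cv2.cvtColor(i,cv2.COLOR_BGR2GRAY)),None,fx=8,fy=8,interpolation=cv2.INTER_CUBIC)
def cen(i,u,v):
  x0,y0=int(u)-9,int(v)-11;c=g(i[y0:y0+22,x0:x0+18])<75
  n,l,st,ce=cv2.connectedComponentsWithStats(c.astype('uint8'));k=1+st[1:,4].argmax();s=st[k]
  return ce[k]/8+[x0,y0],s[:4]/8+[x0,y0,0,0]
A=cen(a,331.5,238);B=cen(b,330.3,240.5);print(A,B)
tab=np.array([.6375,.0352,.078]);ey=np.array([.2215,.975,0])
P=proj('side',[tab-v*ey for v in(0,.026,.028,.030)]);print(P-P[0],B[0]-A[0])
"
```

```text
(array([331.36320346, 235.39686147]), array([330.25 , 230.875,   2.375,   9.5  ])) (array([330.06575521, 241.98339844]), array([328.625, 237.5  ,   3.   ,   9.125]))
[[ 0.          0.        ]
 [-1.10355507  5.82592498]
 [-1.19035938  6.28410899]
 [-1.2774439   6.7437609 ]] [-1.29744825  6.58653697]
```

The tab has travelled about 29.3 mm, so the latch is fully across. I'll hand the job in.

```bash
python3 -c "
from h import *
print(ctrl.close_job())"
```

```text
the job is handed in; nothing more can be done
None
```

I set the tube block fully home in the well, key aligned and top flush, slid the latch across (about 29 of 30 mm by camera), let go and handed the job in at about 15.5 s; no verdict came back.

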